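# Pass the chip rack through the gap in the gallery rail

### The arm

A 6-joint arm with a two-finger parallel gripper is mounted at the origin on the work surface. World frame = base frame: x ahead of the robot, y to its left, z up, the work surface at z = 0. Lengths are in mm, angles in rad, forces in N, time in s.
With the tool pointing down it reaches from about 300 to 775 mm from the base axis. Payload 14.6 kg.
Tool frame: the origin (TCP) lies on the mounting face of the last link; the fingertips stand 199 mm ahead of it and the grasp point (between the pads) lies 180 mm ahead of it; z points along the fingers, y is the line along which they close (so a half turn about z gives the same grasp; the last joint's range is limited). The gripper opens to 94 mm and grips with 3 to 60 N. Pads are 16 mm wide; open, the fingers measure 119 mm over their backs; the gripper's body (75 mm by 177 mm) begins 78 mm behind the grasp point.
Start: joints at [1.123, 0.3, 1.521, -0, 1.321, -0.067], TCP at [204.412, 510.594, 404.646] pointing down, gripper open.
Joint ranges: [-3.03, 3.03], [-0.79, 2.21], [0.23, 2.52], [-1.04, 4.18], [0, 3.07], [-2.55, 2.55]. Speed limits (rad/s): [2.22, 2.22, 2.57, 3.14, 3.14, 3.14].

### API

Orientations are given as [roll, pitch, yaw] about the fixed x, y, z axes, in that order (R = Rz(yaw) Ry(pitch) Rx(roll)).
In Python, from cell import manip gives the robot as it stands. The module is installed in compiled form; this text tells all that it offers.
- The arm moves only by the shell command python3 -m creep 'ROWS' [FORCE]. ROWS is a JSON object of lists of equal length, an entry for each row: "slide": the shift along the world's x, y, z in cm, a list of three; "turn": the turn about the world's z in rad; "claw": the opening, from 0 (shut) to 1 (fully open). A call has 1 to 8 rows; each row shifts and turns the commanded pose from where the row before left it; what a row does not reach is not made up. A row lasts 1/8 s, in which the tool goes at most 62.5 mm and 10.7 degrees, less where a joint would pass 70% of its speed; a pose out of reach is approached as far as the arm can. A call with a gripper value outside its range is refused whole. The fingers move at their own pace and stop on an object; FORCE is the grip in N (left out, the last holds). Time passes only in rows, so rows that do not move let the fingers close. It gives the time, the measured TCP pose, the force, the opening and the grip force at its end, in the units of the state.
- manip.read_state(): the state, without advancing time (a new reading comes with each control period).
- manip.camera(name): name is "side" or "top" or "wrist"; returns (picture, depth): 420x560x3 uint8, red, green, blue; 420x560 float32, mm along the optical axis (not along the pixel's ray), 0 where there is no reading.
- manip.calibration(name): a dict with "intrinsics" (3x3 intrinsics, pixels), "pose" (4x4, takes a point from camera to world coordinates). Camera axes: x right, y up, looking along -z (the intrinsics and any distortion apply to the point x, -y, -z); pixel columns grow to the right and rows downward; lengths in mm; the calibration is good to about 2 mm. A picture is of the moment at which its call begins: read the wrist's pose just before it. calibration takes no time and is no camera call; for the wrist camera it gives the pose at the moment of the call.
- manip.sign_off(): hands the job in; it is judged then, once.
Trained networks look in the newest picture that a camera, given by its name, has taken for a name from the list of things; names that differ only in an ending like _2 or _b are one class to them, and where a whole thing is asked for, a point or a joint stands for the part that bears it (a point fixed in the world has none). Each returns a list of dicts, best first, with "score" (0 to 1); they miss things now and then, are a little off and sometimes report something else, mostly with a low value. They report only what shows in the picture. A call takes as long as a camera call. They do not tell look-alikes from the thing itself.
- manip.cut_out(query, camera): "mask" (420x560 bool, what is visible of it) and "position" ([column, row] in pixels, amid what is visible of it).
The state is a dict: "clock": time; "joints": joint angles; "qd": joint speeds; "effort": joint torques, N m; "eef_pos": TCP position; "eef_rot": TCP orientation; "wrist_force": force on the tool from outside, world axes, zero at the start; "moment": the same for the moment, N m; "finger_gap": finger opening in mm; "finger_force": force on a finger pad.
Only numpy, scipy, OpenCV 4.12 (cv2) and the standard library are available. Lean on these libraries where they do the work, as an engineer would, in place of code of your own. Each camera call takes 0.05 s, during which the arm holds its last target. There are 200 camera calls.

### The job

Turn in the rack of yellow chips the way the house wants it, always flat on the counter: push it with the fingers, never picking it up or tipping it, end first through the gap between the two end posts of the brass rail, without ramming it hard against the posts. Leave it lying with its whole underside inside the dark green inlay on the far side, and leave the two loose chips, the white lammer and the key fob where they are.

Things in the scene. Friction and masses are not known exactly. Their poses are not given: they have to be found in the camera images.
- rack: Loose black chip rack, three rows of yellow chips fixed in its middle, 0.5 to 0.9 kg, 76 mm wide (own x), 208 long (own y). Upright end cheeks 34 mm high (faces at own y = +-104), long walls 24 mm high (faces at own x = +-38), chips 43 mm high. Origin: centre of underside. Own y points to the gap within 0.3 rad; starts up to 45 mm off the gap's line. Slides with friction, stops when not pushed.
- rack_nose (a point): Middle of the lower edge of the rack's leading end (own y = +104 mm of the rack).
- rack_tail (a point): Middle of the lower edge of the rack's trailing end (own y = -104 mm of the rack), the end to push on.
- rail: Low fixed brass rail along its own x, 570 mm long, 68 mm high, with one gap in its middle. Origin: counter level, middle of the gap; own y points through the gap to the inlay side. The gap's two posts are upright cylinders, diameter 22 mm, centres at own x = +-53 mm: 84 mm clear, 4 mm to spare on each side of the rack. Bars and thinner posts run out to own x = +-284 mm.
- inlay: Dark green rectangle with a brass edge, flush in the counter beyond the gap, 140 mm (own x) by 280 mm (own y) with its edge, no step. Origin: its centre, within 10 mm of the line through the gap and 165 to 205 mm beyond the rail. Own y points away from the gap.
- chip_a: Loose yellow chip lying flat, 40 mm diameter, 5 mm thick; origin at the centre of its underside. To be left alone.
- chip_b: Another loose yellow chip, the same, to be left alone.
- lammer: Loose white plastic disc with a red ring (dealer lammer), 50 mm diameter, 8 mm thick, lying flat; origin at the centre of its underside. To be left alone.
- fob: Loose chrome key fob, 42 by 26 by 9 mm, with a wire ring at its own +x end (to 45 mm from the origin); origin: centre of its underside. To be left alone. These four small things lie 50 to 110 mm from the rail, two before and two beyond it, about 130 mm to either side of the gap's line.
There are look-alikes about, which are no part of the job. There is more than one size of the rack; the one meant has the size given above.

How it is judged:
By the outcome, as a careful person would: the job done as asked, in the order asked, and still so for the second after the job is handed in, with the robot touching nothing.
It also fails if it takes over 72 s, if anything falls off the work surface, if the arm or the gripper's body presses on something with over 40 N, if the wrist force passes 120 N, or if a joint passes its speed limit or range.

## Working session

There is one attempt and no reset: what is moved stays moved. The work goes in short steps, Python scripts to look and compute and a shell command to move; the robot and the scene stay as the last step left them, time stands still between calls to the robot, and variables do not carry over. Pictures are saved under pics/ and viewed, at most 10 in all, crops included, and the job is handed in when it is done.

```bash
mkdir -p pics
cat > h.py <<'E'
import numpy as np, cv2
from cell import manip
def snap(n,f=None):
    p,d=manip.camera(n); c=manip.calibration(n)
    if f: cv2.imwrite('pics/'+f,p[:,:,::-1])
    return p,d,c
def world(d,c,uv=None):
    K=np.array(c['intrinsics']);T=np.array(c['pose'])
    v,u=np.mgrid[0:420,0:560]
    P=np.stack([(u-K[0,2])/K[0,0]*d,-(v-K[1,2])/K[1,1]*d,-d],-1)
    W=P@T[:3,:3].T+T[:3,3]; W[d==0]=np.nan
    return W
E
python3 - <<'E'
from h import *
for n in ['top','side']:
    p,d,c=snap(n,n+'0.png'); W=world(d,c)
    print(n,{k:np.round(v,1).tolist() for k,v in c.items()})
    for q in ['rack','rail','inlay','chip_a','lammer','fob']:
        for r in manip.cut_out(q,n)[:3]:
            m=r['mask']; w=W[m]; print(q,round(r['score'],2),np.round(r['position']),m.sum(),np.round(np.nanmedian(w,0)))
print(manip.read_state())
E
```

```text
top {'intrinsics': [[454.9, 0.0, 276.0], [0.0, 454.9, 211.5], [0.0, 0.0, 1.0]], 'pose': [[0.0, 1.0, -0.1, 411.8], [-1.0, 0.0, -0.0, -57.8], [-0.0, 0.1, 1.0, 1436.5], [0.0, 0.0, 0.0, 1.0]]}
rack 0.9 [306. 234.] 1632 [ 467. -144.   30.]
rack 0.88 [399. 297.] 3487 [ 295. -434.   42.]
rack 0.86 [304. 140.] 3291 [ 761. -136.   40.]
rail 0.63 [224. 235.] 785 [451. 102.  45.]
inlay 0.64 [164. 220.] 3842 [509. 305.  -1.]
inlay 0.59 [193. 257.] 129 [388. 206.   4.]
chip_a 0.52 [193. 259.] 114 [388. 207.   4.]
chip_a 0.5 [246. 264.] 171 [377.  42.   3.]
lammer 0.72 [194. 188.] 198 [625. 205.   6.]
fob 0.41 [251. 184.] 98 [625.  38.   8.]
side {'intrinsics': [[384.0, 0.0, 281.6], [0.0, 384.0, 207.7], [0.0, 0.0, 1.0]], 'pose': [[-0.9, 0.2, -0.2, 319.3], [-0.4, -0.6, 0.7, 562.7], [0.0, 0.7, 0.7, 667.0], [0.0, 0.0, 0.0, 1.0]]}
rack 0.87 [404. 154.] 3259 [ 303. -403.   34.]
rack 0.69 [324. 208.] 1978 [ 465. -104.   29.]
rack 0.59 [206. 177.] 4143 [ 761. -108.   32.]
rail 0.88 [305. 282.] 3288 [439. 109.  25.]
inlay 0.74 [228. 364.] 10068 [515. 307.  -0.]
chip_a 0.54 [307. 337.] 367 [391. 210.   4.]
chip_a 0.51 [335. 270.] 208 [378.  46.   4.]
lammer 0.92 [198. 293.] 496 [627. 209.   7.]
fob 0.55 [231. 238.] 203 [626.  42.   7.]
{'clock': 0.7, 'joints': array([ 1.12338706e+00,  2.99897922e-01,  1.52097981e+00,  5.42964567e-06,
        1.32074619e+00, -6.65716510e-02]), 'qd': array([-3.11056230e-04,  5.81347481e-04, -4.85212170e-05,  9.48777905e-04,
       -2.31688718e-03,  1.28424622e-03]), 'effort': array([ 1.33093556e-03, -5.31586719e+01, -3.52863050e+01,  7.09547731e-02,
        2.13160791e-02, -2.69867797e-06]), 'eef_pos': array([204.41865564, 510.59255091, 404.65526908]), 'eef_rot': array([-3.14156180e+00, -7.32924186e-06,  2.76075369e+00]), 'wrist_force': array([-0.29430258, -0.38969992,  0.51967802]), 'moment': array([ 0.00716999, -0.02041171, -0.03151669]), 'finger_force': 0.0, 'finger_gap': 93.77041523934405}
```

View pics/top0.png

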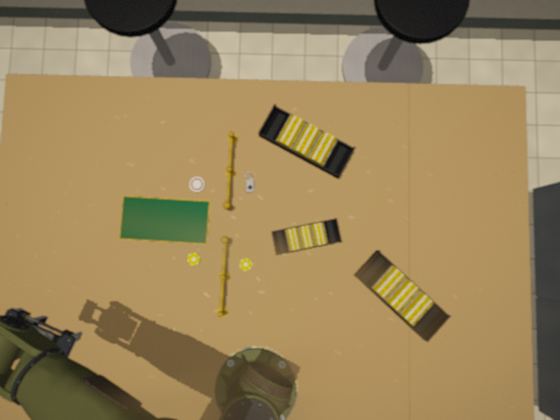

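Run:
```python
from h import *
p,d,c=snap('top'); W=world(d,c)
for q in ['rack','inlay']:
    for r in manip.cut_out(q,'top')[:4]:
        m=r['mask']; w=W[m][:,:2]; w=w[~np.isnan(w[:,0])]
        print(q,np.round(r['position']),cv2.minAreaRect(w.astype(np.float32)))
cv2.imwrite('pics/crop.png',cv2.resize(p[150:290,120:340,::-1],None,fx=3.6,fy=3.6,interpolation=cv2.INTER_CUBIC))
```

```text
rack [403. 297.] ((297.4944763183594, -439.83251953125), (291.4110412597656, 110.81111907958984), 48.3304328918457)
rack [305. 139.] ((774.4989013671875, -136.24034118652344), (303.3076477050781, 119.84823608398438), 62.64286804199219)
rack [194. 186.] ((624.9371337890625, 204.7895965576172), (46.17341995239258, 46.798274993896484), 1.362297773361206)
inlay [165. 220.] ((509.9543151855469, 305.0506591796875), (280.888671875, 141.07962036132812), 88.07478332519531)
```

View pics/crop.png

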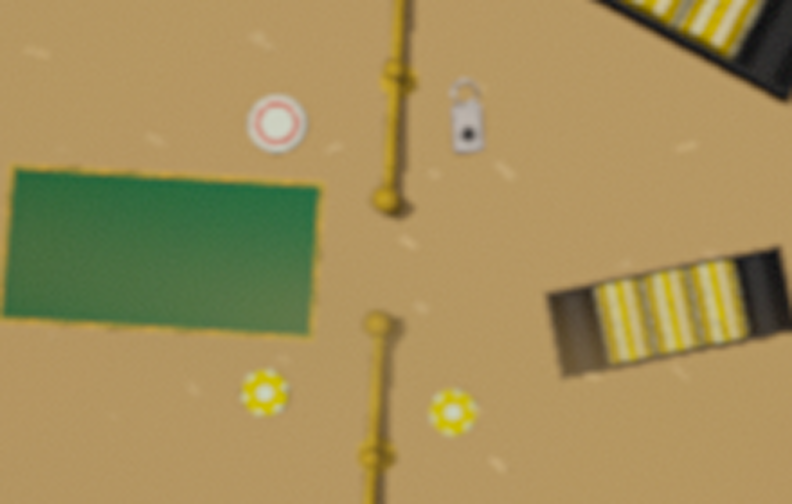

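Three racks: (306,234), (305,139) and (402,297). The one at (306,234) measures about 208 x 76 mm and points at the gap, while the others are about 290 x 110 mm, so it's the one meant. The inlay is at (165,220), the gap posts are at (227,205) and (225,240), and the small things lie clear of the path. Next I'll move the wrist camera over for a closer look.

```bash
python3 -m creep '{"slide":[[2.5,-5.5,0],[2.5,-5.5,0],[2.5,-5.5,0],[2.5,-5.5,0],[2.5,-5.5,0],[2.5,-5.5,0]],"turn":[-0.12,-0.12,-0.12,-0.12,-0.12,-0.12],"claw":[1,1,1,1,1,1]}'
python3 -m creep '{"slide":[[2.5,-5.5,0],[2.5,-5.5,1],[2.5,-5.5,1],[2.5,-5.5,1],[0,0,0]],"turn":[-0.12,-0.12,-0.12,-0.12,0],"claw":[1,1,1,1,1]}'
python3 - <<'E'
from h import *
p,d,c=snap('wrist','w0.png'); W=world(d,c)
print({k:np.round(v,2).tolist() for k,v in c.items()})
for q in ['rack','rail','inlay','rack_tail','rack_nose']:
    for r in manip.cut_out(q,'wrist')[:2]:
        m=r['mask']; w=W[m]; print(q,round(r['score'],2),np.round(r['position']),m.sum(),np.round(np.nanmedian(w,0)))
E
```

```text
clock: 1.6
eef_pos: [354.7, 178.8, 405.0]
eef_rot: [3.141, 0.0, 2.037]
wrist_force: [1.7, 0.5, -0.5]
finger_gap: 93.6
finger_force: 0.0
clock: 2.22
eef_pos: [455.2, -42.3, 434.9]
eef_rot: [3.141, 0.0, 1.555]
wrist_force: [0.3, -0.6, 0.8]
finger_gap: 93.7
finger_force: 0.0
{'intrinsics': [[309.31, 0.0, 281.12], [0.0, 309.31, 212.39], [0.0, 0.0, 1.0]], 'pose': [[1.0, 0.01, 0.0, 455.86], [-0.01, 0.97, 0.24, 29.18], [0.0, -0.24, 0.97, 415.53], [0.0, 0.0, 0.0, 1.0]]}
rack 0.92 [291. 246.] 7046 [ 465. -109.   35.]
rack 0.77 [521. 231.] 9683 [756. -91.  34.]
rail 0.63 [279.  63.] 7927 [456. 104.  46.]
inlay 0.87 [329.   7.] 1958 [510. 176.   2.]
rack_tail 0.96 [222. 378.] 1637 [ 365. -319.   20.]
rack_tail 0.94 [522. 232.] 9737 [756. -91.  34.]
rack_nose 0.86 [286. 248.] 6793 [ 465. -110.   35.]
rack_nose 0.71 [520. 231.] 9632 [756. -92.  34.]
```

View pics/w0.png

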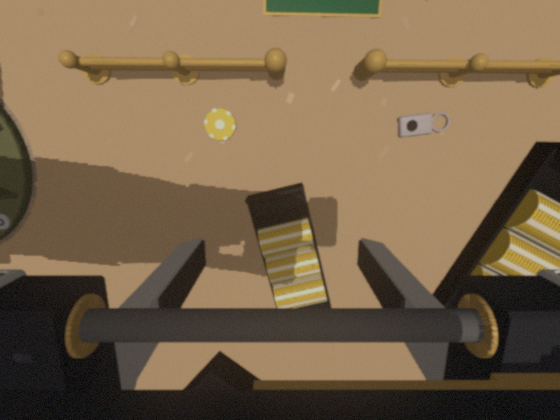

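The rack lies at (290,245) with its tail hidden by the gripper. The gap posts are at (275,60) and (376,60), and chip and fob are at (220,124) and (420,124). I'll back off so that rack, posts and inlay edge all show.

```bash
python3 -m creep '{"slide":[[0.5,-5,0],[0.5,-5,0],[0,-5,0],[0,-5,0],[0,0,0]],"turn":[0,0,0,0,0],"claw":[1,1,1,1,1]}'
cat >> h.py <<'E'
def measure(f=None):
    p,d,c=snap('wrist',f); W=world(d,c); x,y,z=W[...,0],W[...,1],W[...,2]
    out={}
    # posts: horizontal slices
    for s,(a,b) in {'L':(360,455),'R':(456,560)}.items():
        m=(z>45)&(z<80)&(y>60)&(y<150)&(x>a)&(x<b)
        out['rail'+s]=W[m]
    best=None
    for r in manip.cut_out('rack','wrist'):
        m=r['mask']; w=W[m]; w=w[~np.isnan(w[:,0])]; med=np.median(w,0)
        if abs(med[0]-470)<70: best=(w,m,r['position']); break
    out['rack']=best
    return p,d,c,W,out
E
python3 - <<'E'
from h import *
p,d,c,W,o=measure('w1.png')
for s in 'LR':
    w=o['rail'+s]; print(s,len(w),np.round(np.nanmin(w,0)),np.round(np.nanmax(w,0)),np.round(np.polyfit(w[:,0],w[:,1],1),3))
w,m,pos=o['rack']; print(pos,m.sum())
for lo,hi in [(2,60),(15,30),(18,27),(30,37),(38,48)]:
    k=w[(w[:,2]>lo)&(w[:,2]<hi)]; print(lo,hi,len(k),cv2.minAreaRect(k[:,:2].astype(np.float32)))
print(manip.read_state()['eef_pos'])
E
```

```text
clock: 3.15
eef_pos: [464.3, -240.9, 434.2]
eef_rot: [-3.141, -0.0, 1.559]
wrist_force: [-0.3, 0.7, -1.3]
finger_gap: 94.0
finger_force: 0.0Traceback (most recent call last):
  File "<stdin>", line 4, in <module>
    res = np.fmin.reduce(a, axis=axis, out=out, **kwargs)
ValueError: zero-size array to reduction operation fmin which has no identity
```

View pics/w1.png

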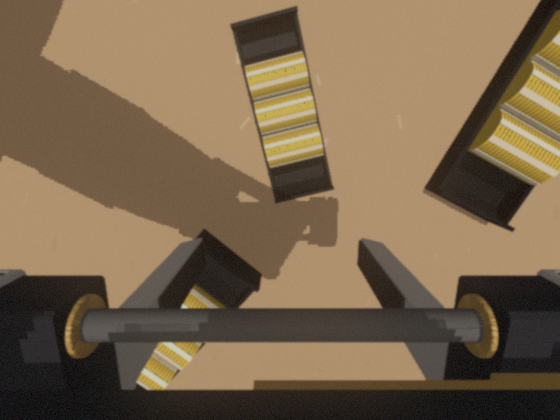

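The whole rack shows here, with nose corners at (233,22) and (297,8) and tail corners at (277,201) and (332,187), but the rail is out of view. I'll measure the rack now and the rail from a bit further forward.

```bash
python3 - <<'E'
from h import *
p,d,c,W,o=measure()
w,m,pos=o['rack']; print(pos,m.sum())
for lo,hi in [(2,60),(15,30),(20,27),(30,37),(38,48)]:
    k=w[(w[:,2]>lo)&(w[:,2]<hi)]; print(lo,hi,len(k),cv2.minAreaRect(k[:,:2].astype(np.float32)))
g=W[300:,:][:0]
print('counter z',np.nanmedian(W[100:160,380:420,2]))
E
python3 -m creep '{"slide":[[0,5,0],[0,5,0],[0,5,0],[0,5,0],[0,4,0],[0,0,0]],"turn":[0,0,0,0,0,0],"claw":[1,1,1,1,1,1]}'
python3 - <<'E'
from h import *
p,d,c,W,o=measure('w2.png')
x,y,z=W[...,0],W[...,1],W[...,2]
for s in 'LR':
    w=o['rail'+s]; print(s,len(w),np.round(np.nanmin(w,0)),np.round(np.nanmax(w,0)),np.round(np.polyfit(w[:,0],w[:,1],1),3))
# posts: points by z band near gap
for a,b in [(390,425),(485,540)]: pass
for lo,hi in [(10,25),(25,40),(55,70)]:
    for s,(a,b) in {'L':(385,456),'R':(456,530)}.items():
        k=W[(z>lo)&(z<hi)&(y>70)&(y<140)&(x>a)&(x<b)]
        if len(k): print(lo,s,len(k),np.round([k[:,0].min(),k[:,0].max(),k[:,1].min(),k[:,1].max()],1))
r=manip.cut_out('inlay','wrist')
for q in r[:2]:
    w=W[q['mask']];w=w[~np.isnan(w[:,0])]; print('inlay',q['score'],cv2.minAreaRect(w[:,:2].astype(np.float32)))
E
```

```text
[285.8, 103.2] 11802
2 60 11715 ((472.77911376953125, -146.64190673828125), (81.1956558227539, 215.63528442382812), 13.152486801147461)
15 30 1840 ((470.8621826171875, -143.1672821044922), (76.04041290283203, 201.42034912109375), 12.958765983581543)
20 27 1213 ((470.8507080078125, -143.14132690429688), (76.0401611328125, 201.36988830566406), 12.96606731414795)
30 37 1787 ((470.8167419433594, -143.41563415527344), (75.02513122558594, 208.4589385986328), 13.152487754821777)
38 48 4442 ((470.812744140625, -143.65255737304688), (67.01697540283203, 110.94124603271484), 12.99557113647461)
counter z 1.3583550204639039
clock: 4.1
eef_pos: [463.8, 3.6, 435.0]
eef_rot: [3.141, -0.0, 1.566]
wrist_force: [-0.1, 0.1, -0.4]
finger_gap: 93.9
finger_force: 0.0
L 790 [360.  92.  45.] [455. 115.  71.] [-3.10000e-02  1.17501e+02]
R 418 [456.  89.  46.] [560. 114.  71.] [-2.70000e-02  1.15614e+02]
10 L 30 [385.8 455.3  92.9 101.5]
10 R 5 [458.  462.9  94.2 100.3]
25 L 36 [388.5 455.8  93.7 101.3]
25 R 2 [456.9 458.3  93.9  94.4]
55 L 257 [441.1 455.8  92.1 114.8]
55 R 131 [456.5 464.3  93.  114.2]
inlay 0.91 ((509.79229736328125, 195.18923950195312), (65.89527130126953, 140.56446838378906), 88.95186614990234)
inlay 0.17 ((464.5245361328125, -129.12423706054688), (83.2081069946289, 300.583251953125), 12.311415672302246)
```

View pics/w2.png

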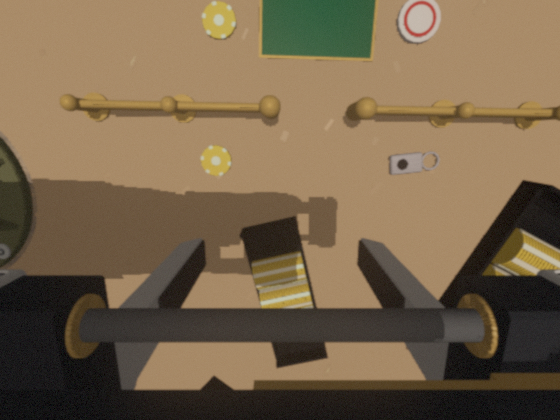

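Posts show at (269,106) and (367,108), with the inlay's near edge at y≈60 px and the small things well aside. To locate the right post I'll take one more depth slice. Then I'll come down on the rack's left and square it with an open two-finger push on the long wall.

```bash
python3 - <<'E'
from h import *
p,d,c,W,o=measure()
x,y,z=W[...,0],W[...,1],W[...,2]
for lo,hi in [(50,62),(60,75)]:
    for s,(a,b) in {'L':(420,480),'R':(530,590)}.items():
        k=W[(z>lo)&(z<hi)&(y>80)&(y<130)&(x>a)&(x<b)]
        k2=k
        print(lo,s,len(k),np.round([k[:,0].min(),k[:,0].max(),k[:,1].min(),k[:,1].max()],1))
k=W[(z>50)&(z<80)&(y>80)&(y<130)&(x>470)&(x<535)]; print('in gap',len(k))
K=np.array(c['intrinsics']);T=np.array(c['pose'])
def ray(u,v,h):
    r=T[:3,:3]@np.array([(u-K[0,2])/K[0,0],-(v-K[1,2])/K[1,1],-1]); return T[:3,3]+r*(h-T[2,3])/r[2]
print(ray(269,106,62),ray(367,108,62))
E
python3 -m creep '{"slide":[[-1,-2,0],[-1,-2,0],[-1,-2,0],[-1,-2,0],[-1,-2,0],[-1,-2,0],[-1,-2,0],[-0.4,-0.7,0]],"turn":[-0.18,-0.18,-0.18,-0.18,-0.18,-0.18,-0.18,-0.18],"claw":[1,1,1,1,1,1,1,1]}'
python3 -m creep '{"slide":[[0,0,-5],[0,0,-5],[0,0,-4],[0,0,0]],"turn":[-0.156,0,0,0],"claw":[1,1,1,1]}'
```

```text
50 L 66 [437.9 463.8  93.2 116.1]
50 R 74 [546.8 583.8  91.  114.3]
60 L 366 [442.  463.8  93.2 115.8]
60 R 369 [547.2 569.5  91.  112.7]
in gap 0
[452.85284256 101.43794478  62.        ] [559.37821091  98.23507145  62.        ]
clock: 5.35
eef_pos: [389.7, -147.9, 434.7]
eef_rot: [3.141, 0.0, 0.113]
wrist_force: [-0.2, -0.0, -0.3]
finger_gap: 93.9
finger_force: 0.0
clock: 5.85
eef_pos: [389.9, -146.8, 293.0]
eef_rot: [-3.14, 0.004, -0.036]
wrist_force: [-0.0, 0.9, 0.7]
finger_gap: 93.7
finger_force: 0.0
```

```bash
python3 -m creep '{"slide":[[0,0,-4],[0,0,-3.5],[0,0,-1.2],[0,0,0]],"turn":[0.006,0,0,0],"claw":[1,1,1,1]}'
python3 -m creep '{"slide":[[0.8,0,0],[0.8,0,0],[0.8,0,0],[0.8,0,0],[0.8,0,0],[0.8,0,0],[0.6,0,0],[0,0,0]],"turn":[0,0,0,0,0,0,0,0],"claw":[1,1,1,1,1,1,1,1]}'
python3 - <<'E'
from h import *
p,d,c,W,o=measure('w3.png')
w,m,pos=o['rack']; print(pos,m.sum())
for lo,hi in [(30,37),(38,48)]:
    k=w[(w[:,2]>lo)&(w[:,2]<hi)]; print(lo,hi,len(k),cv2.minAreaRect(k[:,:2].astype(np.float32)))
E
```

```text
clock: 6.35
eef_pos: [390.8, -146.8, 208.6]
eef_rot: [3.141, -0.001, -0.029]
wrist_force: [0.7, 0.1, 0.4]
finger_gap: 94.1
finger_force: 0.0
clock: 7.35
eef_pos: [444.9, -146.5, 207.7]
eef_rot: [3.141, -0.001, -0.029]
wrist_force: [0.3, 0.1, -0.2]
finger_gap: 94.1
finger_force: 0.0
[289.9, 170.0] 60676
30 37 10015 ((493.36834716796875, -152.61965942382812), (209.4888458251953, 76.13819885253906), 88.72322082519531)
38 48 23946 ((493.301025390625, -152.58226013183594), (110.30010986328125, 67.42391204833984), 88.70288848876953)
```

View pics/w3.png

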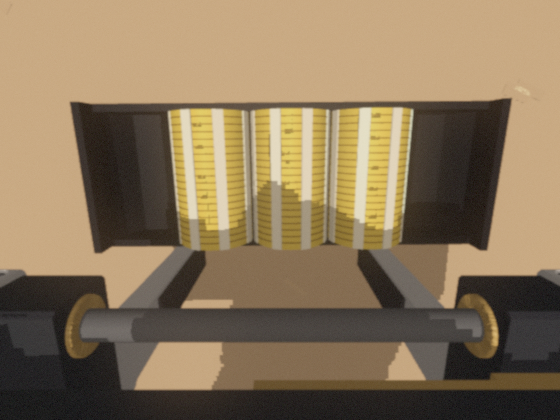

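Squared: the rack's axis is now at (0.023, 1) and about 5 mm short of the gap line. I'll nudge it 5 mm, back off, rise and go round behind the tail.

```bash
python3 -m creep '{"slide":[[0.25,0,0],[0.25,0,0],[0,0,0],[-1,0,0],[-2,0,0],[0,0,5],[0,0,5],[0,0,5]],"turn":[0,0,0,0,0,0,0,0],"claw":[1,1,1,1,1,1,1,1]}'
python3 -m creep '{"slide":[[0,-1,3],[1,-2,3],[1,-2,0],[1,-2,0],[1,-2,0],[1,-2,0],[1,-2,0],[1,-2,0]],"turn":[0.18,0.18,0.18,0.18,0.18,0.18,0.18,0.18],"claw":[0.45,0.45,0.45,0.45,0.45,0.45,0.45,0.45]}'
python3 -m creep '{"slide":[[0.8,0,0],[0,0,0]],"turn":[0.13,0],"claw":[0.45,0.45]}'
python3 - <<'E'
from h import *
p,d,c,W,o=measure()
w,m,pos=o['rack']; print(pos,m.sum())
for lo,hi in [(30,37),(38,48)]:
    k=w[(w[:,2]>lo)&(w[:,2]<hi)]; print(lo,hi,len(k),cv2.minAreaRect(k[:,:2].astype(np.float32)))
x,y,z=W[...,0],W[...,1],W[...,2]
for s,(a,b) in {'L':(420,480),'R':(530,590)}.items():
    k=W[(z>60)&(z<75)&(y>80)&(y<130)&(x>a)&(x<b)]
    if len(k): print(s,len(k),np.round([k[:,0].min(),k[:,0].max(),k[:,1].min(),k[:,1].max()],1))
E
```

```text
clock: 8.45
eef_pos: [418.7, -146.3, 359.3]
eef_rot: [3.141, -0.001, -0.029]
wrist_force: [0.5, -0.1, -1.2]
finger_gap: 94.3
finger_force: 0.0
clock: 9.45
eef_pos: [489.3, -297.1, 417.6]
eef_rot: [3.141, 0.0, 1.417]
wrist_force: [-0.6, 0.6, -0.0]
finger_gap: 42.0
finger_force: 0.0
clock: 9.7
eef_pos: [497.3, -296.5, 417.3]
eef_rot: [-3.142, -0.0, 1.54]
wrist_force: [0.5, 0.5, 0.6]
finger_gap: 42.1
finger_force: 0.0
[275.6, 77.6] 11084
30 37 1703 ((497.36285400390625, -175.043212890625), (162.47772216796875, 73.28572082519531), 88.19613647460938)
38 48 5496 ((497.68389892578125, -152.57521057128906), (111.57269287109375, 67.17549896240234), 88.11677551269531)
```

```bash
python3 -m creep '{"slide":[[-0.35,0,-5],[0,0,-5],[0,0,-5],[0,0,-4],[0,0,-1.9],[0,0,0]],"turn":[0,0,0,0,0,0],"claw":[0.45,0.45,0.45,0.45,0.45,0.45]}'
python3 -m creep '{"slide":[[0.03,1,0],[0.03,1,0],[0.03,1,0],[0.03,1,0],[0.05,1.5,0],[0.05,1.5,0],[0.05,1.5,0],[0.05,1.5,0]],"turn":[0,0,0,0,0,0,0,0],"claw":[0.45,0.45,0.45,0.45,0.45,0.45,0.45,0.45]}'
python3 -m creep '{"slide":[[0.04,1.3,0],[0.04,1.3,0],[0.02,0.8,0],[0,0,0],[0,-1.5,0],[0,-3,5],[0,-3,6],[0,-2,6]],"turn":[0,0,0,0,0,0,0,0],"claw":[0.45,0.45,0.45,0.45,0.45,0.45,0.45,0.45]}'
python3 -m creep '{"slide":[[0,0,4],[0,0,0]],"turn":[0,0],"claw":[0.45,0.45]}'
python3 - <<'E'
from h import *
p,d,c,W,o=measure('w4.png')
w,m,pos=o['rack']; print(pos,m.sum())
for lo,hi in [(30,37),(38,48)]:
    k=w[(w[:,2]>lo)&(w[:,2]<hi)]; print(lo,hi,len(k),cv2.minAreaRect(k[:,:2].astype(np.float32)))
x,y,z=W[...,0],W[...,1],W[...,2]
for s,(a,b) in {'L':(420,480),'R':(530,590)}.items():
    k=W[(z>60)&(z<75)&(y>80)&(y<130)&(x>a)&(x<b)]
    if len(k): print(s,len(k),np.round([k[:,0].min(),k[:,0].max(),k[:,1].min(),k[:,1].max()],1))
E
```

```text
clock: 10.55
eef_pos: [493.8, -296.4, 208.4]
eef_rot: [-3.141, -0.001, 1.54]
wrist_force: [0.5, 0.1, 1.2]
finger_gap: 42.2
finger_force: 0.0
clock: 11.55
eef_pos: [497.3, -196.0, 209.5]
eef_rot: [3.14, 0.002, 1.541]
wrist_force: [1.3, -6.0, 3.3]
finger_gap: 42.4
finger_force: 2.9
clock: 12.55
eef_pos: [497.5, -257.1, 375.4]
eef_rot: [-3.141, -0.001, 1.54]
wrist_force: [1.1, 0.4, 0.0]
finger_gap: 42.3
finger_force: 0.0
clock: 12.8
eef_pos: [497.8, -256.3, 416.7]
eef_rot: [3.137, 0.002, 1.54]
wrist_force: [0.4, 0.6, -0.5]
finger_gap: 42.5
finger_force: 0.0
[275.7, 51.1] 7248
30 37 1506 ((497.4543762207031, -103.72196960449219), (93.57647705078125, 73.33954620361328), 88.84258270263672)
38 48 2117 ((499.05096435546875, -77.3940200805664), (48.74950408935547, 66.84905242919922), 88.3617935180664)
```

View pics/w4.png

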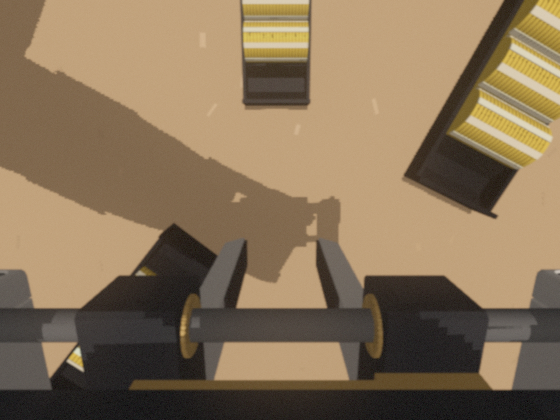

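The rack's tail is at (276,102) px and squarely aligned, but the posts are out of view. I'll go forward until rack and posts show together.

```bash
python3 -m creep '{"slide":[[0,5,1],[0,5,1],[0,5,0],[0,3.5,0],[0,0,0]],"turn":[0,0,0,0,0],"claw":[0.45,0.45,0.45,0.45,0.45]}'
cat > m.py <<'E'
from h import *
p,d,c,W,o=measure('m%d.png'%int(100*manip.read_state()['clock']))
w,m,pos=o['rack']; print(pos,m.sum())
for lo,hi in [(30,37),(38,48)]:
    k=w[(w[:,2]>lo)&(w[:,2]<hi)]; print(lo,hi,len(k),cv2.minAreaRect(k[:,:2].astype(np.float32)))
x,y,z=W[...,0],W[...,1],W[...,2]
for s,(a,b) in {'L':(420,480),'R':(530,590)}.items():
    k=W[(z>60)&(z<75)&(y>80)&(y<130)&(x>a)&(x<b)]
    if len(k): print(s,len(k),np.round([k[:,0].min(),k[:,0].max(),k[:,1].min(),k[:,1].max()],1))
E
python3 m.py
```

```text
clock: 13.52
eef_pos: [498.1, -68.6, 432.4]
eef_rot: [-3.139, -0.001, 1.544]
wrist_force: [0.3, 0.4, 0.7]
finger_gap: 42.5
finger_force: 0.0
[228.0, 374.6] 380
30 37 40 ((402.8893737792969, -338.5191650390625), (2.67779803276062, 19.788524627685547), 45.36023712158203)
38 48 16 ((398.7874755859375, -334.53057861328125), (1.483232021331787, 8.881284713745117), 54.93883514404297)
L 438 [442.  464.6  92.5 114.8]
R 439 [547.8 569.5  89.5 112.5]
```

```bash
sed -i 's/if abs(med\[0\]-470)<70/if abs(med[0]-500)<70 and med[1]>-240 and len(w)>2000/' h.py; python3 m.py
```

```text
[281.4, 166.4] 10246
30 37 1556 ((501.12127685546875, -48.069419860839844), (207.2174530029297, 74.7696533203125), 88.02565002441406)
38 48 3878 ((501.2738952636719, -47.622947692871094), (110.54739379882812, 66.93956756591797), 88.236328125)
L 442 [441.6 464.5  93.1 115.5]
R 446 [547.5 570.3  90.5 113. ]
```

In one view, the rack centre is (501.2,-47.8) with axis (0.032,1) and the gap middle is (506.0,103), so the axis runs straight through the gap. I'll push on.

```bash
python3 -m creep '{"slide":[[-0.05,-4,0],[-0.05,-4,0],[-0.05,-4.1,0],[0,0,-5],[0,0,-5],[0,0,-5],[0,0,-4.5],[0,0,-2.9]],"turn":[-0.003,0,0,0,0,0,0,0],"claw":[0.45,0.45,0.45,0.45,0.45,0.45,0.45,0.45]}'
python3 -m creep '{"slide":[[0,0,0],[0.03,1,0],[0.03,1,0],[0.03,1,0],[0.04,1.2,0],[0.04,1.3,0],[0.04,1.3,0],[0.04,1.2,0]],"turn":[0,0,0,0,0,0,0,0],"claw":[0.45,0.45,0.45,0.45,0.45,0.45,0.45,0.45]}'
python3 -m creep '{"slide":[[0.03,1,0],[0.03,1,0],[0.03,1,0],[0.03,1,0],[0.03,1,0],[0.03,1,0]],"turn":[0,0,0,0,0,0],"claw":[0.45,0.45,0.45,0.45,0.45,0.45]}'
```

```text
clock: 14.72
eef_pos: [495.9, -192.0, 207.3]
eef_rot: [-3.139, -0.001, 1.536]
wrist_force: [0.0, -0.3, 0.1]
finger_gap: 42.4
finger_force: 0.0
clock: 15.72
eef_pos: [499.4, -110.6, 210.8]
eef_rot: [3.14, 0.001, 1.538]
wrist_force: [-0.8, -4.8, 3.2]
finger_gap: 42.1
finger_force: 2.8
clock: 16.48
eef_pos: [501.1, -50.7, 210.7]
eef_rot: [3.14, 0.001, 1.538]
wrist_force: [-1.1, -6.5, 3.6]
finger_gap: 42.2
finger_force: 3.1
```

```bash
python3 -m creep '{"slide":[[0.04,1.2,0],[0.04,1.2,0],[0.04,1.2,0],[0.04,1.2,0],[0.04,1.2,0],[0,0,0]],"turn":[0,0,0,0,0,0],"claw":[0.45,0.45,0.45,0.45,0.45,0.45]}'
python3 - <<'E'
from h import *
p,d,c=snap('top'); W=world(d,c)
for r in manip.cut_out('rack','top'):
    w=W[r['mask']]; w=w[~np.isnan(w[:,0])]
    if 0<np.median(w[:,1])<200:
        k=w[(w[:,2]>28)&(w[:,2]<60)]; print(r['score'],len(k),cv2.minAreaRect(k[:,:2].astype(np.float32)))
p,d,c=snap('wrist'); W=world(d,c)
for r in manip.cut_out('rack','wrist')[:2]:
    w=W[r['mask']]; w=w[~np.isnan(w[:,0])]
    for lo,hi in [(30,37),(38,48)]:
        k=w[(w[:,2]>lo)&(w[:,2]<hi)]; print(r['score'],len(k),cv2.minAreaRect(k[:,:2].astype(np.float32)))
E
```

```text
clock: 17.23
eef_pos: [502.8, 9.7, 210.3]
eef_rot: [3.141, -0.0, 1.539]
wrist_force: [-0.0, -0.2, 0.8]
finger_gap: 42.7
finger_force: 0.0
0.75 576 ((504.68231201171875, 164.97694396972656), (127.0490493774414, 73.85879516601562), 87.76445007324219)
0.73 5311 ((506.24652099609375, 65.17086029052734), (92.7594223022461, 75.82520294189453), 86.29926300048828)
0.73 18922 ((505.8684387207031, 101.8878402709961), (67.53205108642578, 67.41508483886719), 88.05725860595703)
```

It's centred in the gap (505.9 against 506) with no side force. I'll push it home.

```bash
python3 -m creep '{"slide":[[0.04,1.2,0],[0.04,1.2,0],[0.04,1.2,0],[0.04,1.2,0],[0.04,1.2,0],[0.04,1.2,0],[0.04,1.2,0],[0.04,1.2,0]],"turn":[0,0,0,0,0,0,0,0],"claw":[0.45,0.45,0.45,0.45,0.45,0.45,0.45,0.45]}'
python3 -m creep '{"slide":[[0.04,1.2,0],[0.04,1.2,0],[0.04,1.2,0],[0.04,1.2,0],[0.04,1.2,0],[0.04,1.2,0],[0.03,0.8,0],[0,0,0]],"turn":[0,0,0,0,0,0,0,0],"claw":[0.45,0.45,0.45,0.45,0.45,0.45,0.45,0.45]}'
python3 -m creep '{"slide":[[0,-1.5,0],[0,-0.5,3],[0,0,6],[0,0,6],[0,-4,5],[0,-5,0],[0,-5,0],[0,0,0]],"turn":[0,0,0,0,0,0,0,0],"claw":[0.45,0.45,0.45,0.45,0.45,0.45,0.45,0.45]}'
python3 - <<'E'
from h import *
p,d,c=snap('wrist','wf.png'); W=world(d,c)
for q in ['rack','inlay']:
  for r in manip.cut_out(q,'wrist')[:2]:
    w=W[r['mask']]; w=w[~np.isnan(w[:,0])]
    if q=='rack': w=w[(w[:,2]>30)&(w[:,2]<37)]
    print(q,r['score'],len(w),cv2.minAreaRect(w[:,:2].astype(np.float32)))
p,d,c=snap('top'); cv2.imwrite('pics/topf.png',cv2.resize(p[150:290,100:320,::-1],None,fx=3.6,fy=3.6,interpolation=cv2.INTER_CUBIC))
E
```

```text
clock: 18.42
eef_pos: [506.1, 105.7, 209.8]
eef_rot: [-3.141, -0.0, 1.538]
wrist_force: [-0.1, -4.6, 0.4]
finger_gap: 42.2
finger_force: 2.2
clock: 19.42
eef_pos: [508.7, 185.6, 209.8]
eef_rot: [3.142, -0.001, 1.538]
wrist_force: [0.3, -0.4, -1.1]
finger_gap: 42.2
finger_force: 0.0
clock: 20.42
eef_pos: [508.5, 22.5, 408.7]
eef_rot: [3.141, 0.0, 1.533]
wrist_force: [0.6, 0.6, -0.4]
finger_gap: 42.5
finger_force: 0.0
rack 0.88 446 ((509.44903564453125, 199.52194213867188), (4.899933815002441, 75.80142211914062), 87.80731201171875)
rack 0.88 966 ((796.4275512695312, -85.1195068359375), (175.13232421875, 106.45440673828125), 62.92782974243164)
inlay 0.67 5794 ((509.2375793457031, 202.97755432128906), (74.43435668945312, 140.4278564453125), 87.93708038330078)
```

View pics/wf.png

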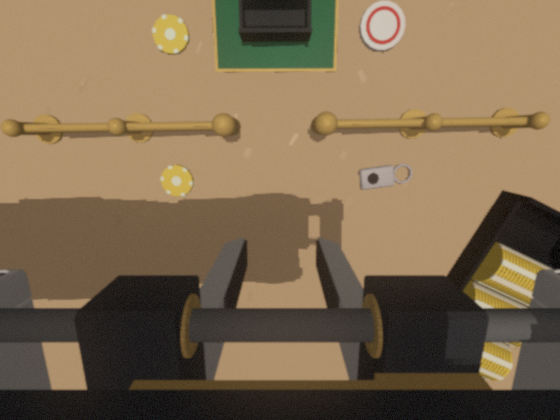

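View pics/topf.png

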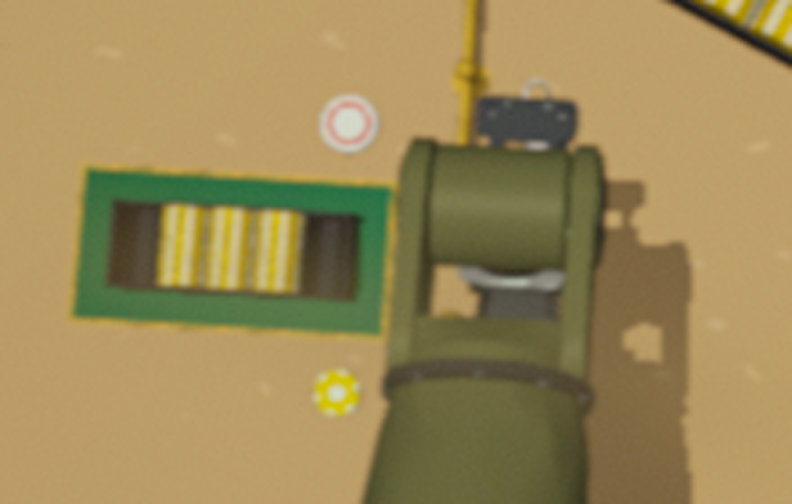

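The rack lies whole inside the inlay, with about 30 mm of green on all sides in the top crop (rack 110–358, inlay 75–390). The chips, lammer and fob haven't moved, and the arm is clear.

```bash
python3 -c "
from cell import manip
print(manip.sign_off())"
```

```text
the job is handed in; nothing more can be done
None
```

I pushed the rack flat and end first through the gap with no sign of touching the posts; it lies wholly inside the green inlay, the two loose chips, lammer and fob were left alone, and I handed the job in at about 20 s.

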